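Hang the printed jar holder on the tool rail and stand the jar in it

TASK

Hang the grey jar holder on the tool rail: feel for the two screws with its back plate until both heads pass through the keyholes and the plate lies flat on the bar, then push it down past the snap nubs until it is fully home, and let go. Then stand the small screw-top jar upright in its pocket. Never push the holder with more than about 25 N, or the print may crack; set the jar down gently and leave the pliers, the round tin and the screwdriver where they lie.

Things in the scene. Friction and masses are not known exactly. Their poses are not given: they have to be found in the camera images.
- holder_mid (a point): Loose printed grey jar holder, 160 g +-30 %: block 56 wide (y), 62 deep (x), 38 tall on an upright back plate 120 wide, 66 tall, 4 thick. Round pocket in the block's top: diameter 43, 16 deep. Point: middle of the block, on the pocket's axis, 19 mm above the underside, 35 mm before the plate's back face. z up, +x from block to plate. Grip the block's flat sides, across y.
- holes_mid (a point): On the holder: plate's back face, midway between the round holes of the two keyholes. Each hole is 38 mm to one side (+-y) of this point, clear of the block, diameter 15.4. From each hole an 8 mm wide slot runs straight up. With the screws centred in the holes the holder is 19 mm higher than when home. This point is 35 mm (+x) and 15 mm (+z) from holder_mid.
- slots_top (a point): On the holder: plate's back face, midway between the upper ends of the slots, 22 mm above holes_mid. When home these ends rest on the screw shanks. 7.3 mm below the ends two sprung nubs narrow each slot to 3 mm: it takes about 10 to 15 N down on the holder to push the shanks past (weight alone does not; they meet the nubs 8 mm before home), and then they keep it from lifting.
- rig: Tool rail, fixed: level bar of slotted aluminium profile, 330 long (y), 60 tall (60 to 120 mm above the bench), 30 deep, on two posts with feet. Origin on the bench under the middle of the bar's front face; +x into the bar (front face is x = 0, looks to -x), z up. Holder home: holder_mid at x = -35, z = 71 mm here. A small cable hook sits at y = -122, 23 mm proud.
- groove (a point): On the rail: middle of the upper groove at the front face, 105 mm above the bench. Two pan-head screws stand out of it level, 76 mm apart: shank 6, head 12 diameter, head's underside 5.6 mm and front 9.8 mm off the face. The pair was slid along the groove by hand and clamped: its middle is anywhere within 18 mm of this point along y, not measured; feel for it or look.
- jar_mid (a point): Small blue screw-top jar, diameter 38, 42 tall, about 110 g +-30 %, loose, upright on the bench. Point: its centre, half-way up. In the pocket its lower 16 mm are inside and its centre is 24 mm above holder_mid; hold it by its upper 20 mm so that the fingers clear the block.
- holder: The holder as a whole: origin at the middle of the lower edge of the plate's back face (35 mm along +x from holder_mid, 19 mm below it), same axes.
- jar: The jar as a whole: origin at the centre of its underside.
- pliers: Flat-nose pliers, 141 x 50 x 11 mm, lying loose between the work and the robot: leave alone. Origin at the middle of the underside.
- tin: Round tin with lid, diameter 51, 24 high, loose in front of the rail: leave alone. Origin at the middle of the underside.
- driver: Screwdriver, 150 long, 18 thick, lying loose: leave alone. Origin at the middle of the underside.

How it is judged:
On the way:
1. the holder hangs home on both screws, flat on the bar, and is let go (x of holder_mid in the frame of rig between -0.0385 and -0.032 m and z of holder_mid in the frame of rig between 0.068 and 0.073 m and angle between the x axis of holder_mid and the x axis of rig, either way round below 0.055 rad and angle between holder_mid's own z axis and vertical below 0.055 rad and contact force between the fingers and holder below 0.05 N), for 0.2 s.
At the end, for the whole second after the job is handed in: holder_mid is 32 to 38.5 mm in front of the bar's face and 68 to 73 mm above the bench, square and upright within 3 degrees; the jar stands upright (7 degrees) in the pocket, its centre 20 to 26.5 mm above holder_mid and within 6 mm of it sideways; both released and at rest (all of step 1 and z of jar_mid in the frame of holder_mid between 0.02 and 0.0265 m and horizontal distance between jar_mid and holder_mid below 0.006 m and angle between jar_mid's own z axis and vertical below 0.12 rad and contact force between the fingers and jar below 0.05 N and linear speed of each of jar, holder below 0.01 m/s); the robot touches nothing.
It fails at once if the holder was forced: its contact forces on the rail and screws, added up (the nubs' squeeze of up to 20 N included), passed 60 N (contact force between holder and rig above 60 N).
It fails at once if the jar was dropped or pressed on the holder with more than 30 N (contact force between jar and holder above 30 N).
It fails at once if the pliers, tin or screwdriver were moved more than 30 mm (distance of any of pliers, tin, driver from where it was at the start of the episode above 0.03 m).
It also fails if it takes over 72 s, if anything falls off the work surface, if the arm or the gripper's body presses on something with over 40 N, if the wrist force passes 120 N, or if a joint passes its speed limit or range.

ROBOT

A 7-joint arm with a two-finger parallel gripper is mounted at the origin on a cart in front of the work surface, level with it; the furniture and walls round the work are solid. World frame = base frame: x ahead of the robot, y to its left, z up, the work surface at z = 0. Lengths are in m, angles in rad, forces in N, time in s.
With the tool pointing down it reaches from about 0.425 to 0.925 m from the base axis. Payload 6.8 kg.
Tool frame: the origin (TCP) lies at the very end of the fingers, on their centre line; the grasp point (between the pads) lies 19 mm behind it; z points along the fingers, y is the line along which they close (so a half turn about z gives the same grasp; the last joint's range is limited). The gripper opens to 85 mm and grips with 20 to 120 N. Pads are 22 mm wide; open, the fingers measure 114 mm over their backs; the gripper's body (76 mm by 85 mm) begins 54 mm behind the grasp point. The pads swing forward as they close: fully open they stand 13 mm farther back than shut.
Start: joints at [0.993, 0.477, 0.022, 1.555, -0.011, 1.109, -0.083], TCP at [0.306, -0.602, 0.231] pointing down, gripper open.
Joint ranges: [-2.96, 2.96], [-0.34, 2.1], [-1.41, 1.46], [0.24, 2.44], [-1.37, 4.51], [0.17, 1.92], [-2.96, 2.96]. Speed limits (rad/s): [2.39, 2.39, 3.14, 3.14, 3.14, 3.14, 3.14].

INTERFACE

Orientations are given as a unit quaternion [w, x, y, z].
In Python, from station import bot gives the robot as it stands.
- The arm moves only by the tool jog_arm, never from a script. Its argument "motion" is a list of rows, each a list of 7 numbers: the turn, a rotation vector about the tool's x, y, z in rad, then the shift along the tool's x, y, z in mm, then the finger opening in mm, from 0 to 85.4. A call has 1 to 10 rows; each row is the pose to reach, as a shift and turn from the pose commanded when the call began, along the tool's axes at that moment; what a row does not reach only later rows make up. A row lasts 1/8 s, in which the tool goes at most 62.5 mm and 10.7 degrees, less where a joint would pass 70% of its speed; a pose out of reach is approached as far as the arm can. A call with a gripper value outside its range is refused whole. The fingers move at their own pace and stop on an object; "grip_force" is the grip in N (left out, the last holds). Time passes only in rows, so rows that repeat a pose let the fingers close. It gives the time, the measured TCP pose, the force, the opening and the grip force at its end, in the units of the state.
- bot.get_obs(): the state, without advancing time (a new reading comes with each control period).
- bot.read_camera(name): name is "scene" or "top"; returns a dict with "pixels" (400x640x3 uint8, red, green, blue), "camera_matrix" (3x3 intrinsics, pixels), "T" (4x4, takes a point from camera to world coordinates). Camera axes: x right, y down, z forward; pixel columns grow to the right and rows downward; lengths in m; the calibration is good to about 2 mm. A picture is of the moment at which its call begins. There is no depth.
- bot.hand_in(): hands the job in; it is judged then, once.
Trained networks look in a picture, given as the dict that the camera call returned (one of the last four; its "shot" number tells which), for a name from the list of things; names that differ only in an ending like _2 or _b are one class to them, and where a whole thing is asked for, a point or a joint stands for the part that bears it (a point fixed in the world has none). Each returns a list of dicts, best first, with "score" (0 to 1); they miss things now and then, are a little off and sometimes report something else, mostly with a low value. They report only what shows in the picture. A call takes as long as a camera call.
- bot.spot_in(thing, picture): "xy" ([column, row] in pixels, amid what is visible of it).
- bot.tip_of(thing, picture): "xy" ([column, row] in pixels: a listed point, or the origin of a listed thing).
The state is a dict: "t": time; "q": joint angles; "joint_vel": joint speeds; "joint_torque": joint torques, N m; "eef_pos": TCP position; "tool_rot": TCP orientation; "contact_force": force on the tool from outside, world axes, zero at the start; "torque": the same for the moment, N m; "gripper_width": opening from 0.0 (shut) to 1.0 (fully open); "grasp_force": force on a finger pad.
Only numpy, scipy, OpenCV 4.12 (cv2) and the standard library are available. Lean on these libraries where they do the work, as an engineer would, in place of code of your own. Each camera call takes 0.05 s, during which the arm holds its last target. There are 200 camera calls.

## Working session

There is one attempt and no reset: what is moved stays moved. The work goes in short steps, Python scripts to look and compute and a tool call to move; the robot and the scene stay as the last step left them, time stands still between calls to the robot, and variables do not carry over. Pictures are saved under pics/ and viewed, at most 10 in all, crops included, and the job is handed in when it is done.

Besides the shell and the picture viewer there is one more tool, called after "Request:" in YAML: its name, and indented under it one key for each argument. jog_arm: Moves the arm, as the interface text tells. Its arguments: {"type":"object","properties":{"motion":{"type":"array"},"grip_force":{"type":"number"}},"required":["motion"]}

```bash
mkdir -p pics; cat > h.py <<'E'
import numpy as np, cv2
from station import bot
from scipy.spatial.transform import Rotation as R
def ray(p,xy):
    K=np.array(p["camera_matrix"]);T=np.array(p["T"])
    d=T[:3,:3]@np.linalg.inv(K)@np.array([xy[0],xy[1],1.]);return T[:3,3],d/np.linalg.norm(d)
def atz(p,xy,z):
    o,d=ray(p,xy);return o+d*(z-o[2])/d[2]
def tri(rs):
    A=sum(np.eye(3)-np.outer(d,d) for o,d in rs);b=sum((np.eye(3)-np.outer(d,d))@o for o,d in rs)
    x=np.linalg.solve(A,b);return x,[np.linalg.norm((np.eye(3)-np.outer(d,d))@(x-o)) for o,d in rs]
def proj(p,X):
    T=np.linalg.inv(np.array(p["T"]));c=T[:3,:3]@np.array(X)+T[:3,3];u=np.array(p["camera_matrix"])@c;return u[:2]/u[2]
def save(n,im): cv2.imwrite(f"pics/{n}.png",im[:,:,::-1])
E
python3 - <<'E'
from h import *
np.set_printoptions(precision=4,suppress=True)
P={n:bot.read_camera(n) for n in("scene","top")}
for n in P: save(n+"0",P[n]["pixels"]); print(n,np.array(P[n]["T"]).round(3).tolist(), P[n]["camera_matrix"][0])
for th in ["holder_mid","holes_mid","slots_top","holder","rig","groove","jar_mid","jar","pliers","tin","driver"]:
    rs=[]
    for n in P:
        r=bot.tip_of(th,P[n])
        print(th,n,[(np.round(a["xy"],1).tolist(),round(a["score"],2)) for a in r[:2]])
        if r: rs.append(ray(P[n],r[0]["xy"]))
    if len(rs)==2: print("   ",*tri(rs))
o=bot.get_obs();print(o)
E
```

```text
scene [[-0.62, -0.319, 0.717, -0.265], [-0.785, 0.229, -0.576, 0.626], [0.02, -0.92, -0.392, 0.531], [0.0, 0.0, 0.0, 1.0]] [516.4074   0.     311.6316]
top [[0.018, -0.998, 0.056, 0.468], [-1.0, -0.019, -0.015, 0.002], [0.016, -0.056, -0.998, 1.116], [0.0, 0.0, 0.0, 1.0]] [401.0562   0.     313.1277]
holder_mid scene [([409.2, 220.2], 0.77), ([309.1, 272.4], 0.53)]
holder_mid top [([384.7, 245.0], 0.57)]
    [ 0.4166 -0.2085  0.0299] [np.float64(0.002101420777349482), np.float64(0.002101420777349424)]
holes_mid scene [([397.2, 211.9], 0.95), ([398.5, 225.6], 0.72)]
holes_mid top [([382.2, 229.9], 0.57)]
    [ 0.4544 -0.2029  0.0377] [np.float64(0.001925227623809469), np.float64(0.001925227623809498)]
slots_top scene [([399.4, 203.9], 0.91)]
slots_top top [([388.2, 231.3], 0.57)]
    [ 0.4538 -0.2127  0.0557] [np.float64(0.0017641567787791128), np.float64(0.0017641567787791753)]
holder scene [([398.5, 225.2], 0.87), ([313.3, 248.2], 0.15)]
holder top [([385.4, 232.5], 0.59)]
    [ 0.4505 -0.2149  0.002 ] [np.float64(0.0031198213460492956), np.float64(0.0031198213460494023)]
rig scene 
[... 941 characters left out ...]
er scene [([372.5, 244.0], 0.89)]
driver top [([344.3, 242.3], 0.7)]
    [ 0.4212 -0.1012  0.0012] [np.float64(0.0029001760116326766), np.float64(0.0029001760116326544)]
{'t': 1.2, 'q': array([ 0.9929,  0.477 ,  0.0224,  1.5554, -0.0115,  1.1093, -0.0831]), 'joint_vel': array([-0.0005,  0.0021,  0.0007,  0.0002, -0.0016, -0.0001,  0.0001]), 'joint_torque': array([ -0.0002, -59.6345,   1.6066, -28.1555,   0.0124,   0.0016,
        -0.    ]), 'eef_pos': array([ 0.3056, -0.6019,  0.2313]), 'tool_rot': array([0.    , 0.9725, 0.2327, 0.    ]), 'contact_force': array([-0.0789, -0.3807, -0.6811]), 'torque': array([-0.0105, -0.0074, -0.011 ]), 'grasp_force': 0.0, 'gripper_width': 1.0000025805731494}
```

```bash
python3 - <<'E'
import cv2,numpy as np
a=cv2.imread("pics/scene0.png")[140:300,190:460]; b=cv2.imread("pics/top0.png")[130:280,190:440]
a=cv2.resize(a,None,fx=2.96,fy=2.96,interpolation=cv2.INTER_CUBIC);b=cv2.resize(b,None,fx=3.2,fy=3.2,interpolation=cv2.INTER_CUBIC)
cv2.imwrite("pics/a.png",a);cv2.imwrite("pics/b.png",b);print(a.shape,b.shape)
E
```

```text
(474, 799, 3) (480, 800, 3)
```

View pics/a.png

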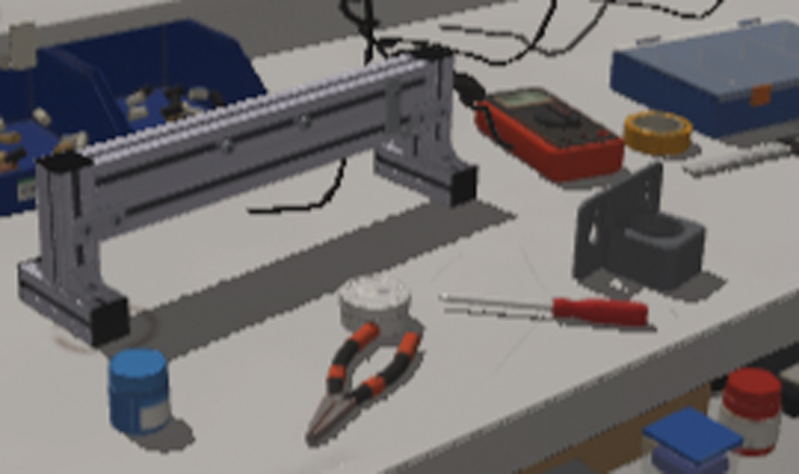

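View pics/b.png

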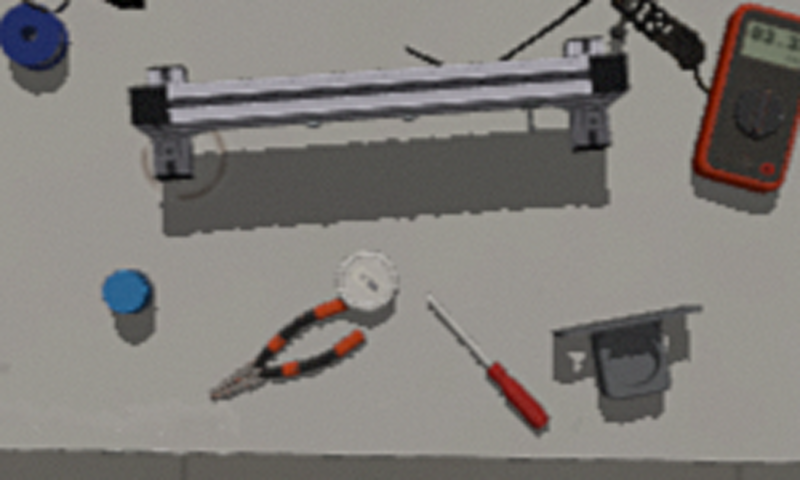

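```bash
python3 - <<'E'
import cv2,numpy as np
t=cv2.imread("pics/top0.png");s=cv2.imread("pics/scene0.png")
z=lambda im,f:cv2.convertScaleAbs(cv2.resize(im,None,fx=f,fy=f,interpolation=cv2.INTER_CUBIC),alpha=1.5)
a=z(t[150:184,230:390],5);b=z(s[155:205,235:335],8);c=z(t[215:265,355:415],4)
o=np.zeros((a.shape[0]+b.shape[0],800,3),np.uint8);o[:170]=a;o[170:]=b
cv2.imwrite("pics/c.png",o)
cv2.imwrite("pics/d.png",z(t[218:262,355:415],10))
E
```

```text
(no output)
```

View pics/c.png

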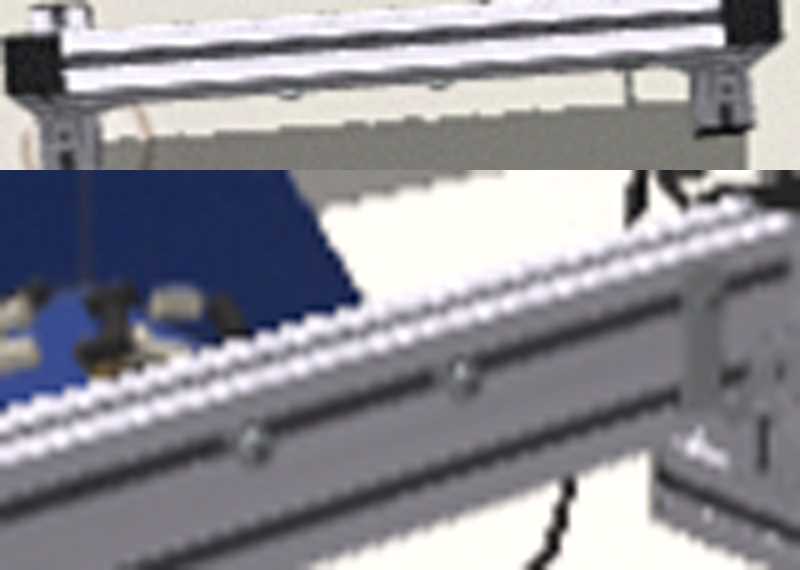

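View pics/d.png

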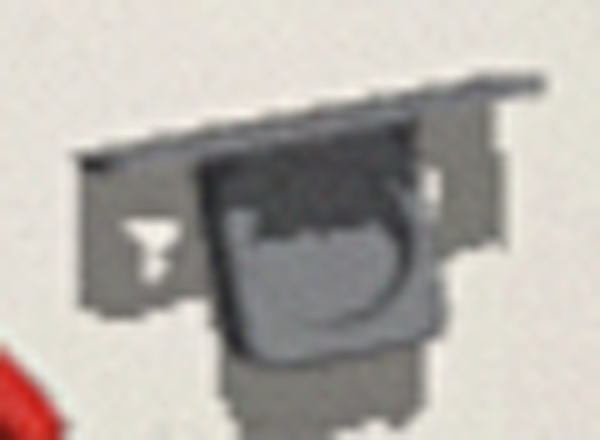

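```bash
cat > m.py <<'E'
from h import *
import pickle,sys
np.set_printoptions(precision=4,suppress=True)
P={n:bot.read_camera(n) for n in("scene","top")}
pickle.dump(P,open("P.pkl","wb"))
t,s=P["top"],P["scene"]
S=[tri([ray(t,a),ray(s,b)]) for a,b in [((288,168.6),(266.6,188.75)),((317.6,166.6),(292.9,180.9))]]
for x in S: print("screw",x)
print("dist",np.linalg.norm(S[0][0]-S[1][0]))
a,b=atz(t,(245,168.6),.12),atz(t,(374,159.6),.12);print("bar edge",a,b,"yaw",np.arctan2(-(a-b)[0],(a-b)[1]))
for q,z in [((363,233.5),.066),((409,225.5),.066),((379.5,254),.038),((399,251.5),.038),((375.2,234.5),.038),((397,230),.038)]: print(q,z,atz(t,q,z))
E
python3 m.py
```

```text
screw (array([0.6071, 0.0516, 0.1049]), [np.float64(0.00022758934319497344), np.float64(0.00022758934319483246)])
screw (array([ 0.6135, -0.0237,  0.1042]), [np.float64(0.0006534958168661232), np.float64(0.0006534958168661891)])
dist 0.07553558938637375
bar edge [0.603 0.158 0.12 ] [ 0.6322 -0.1639  0.12  ] yaw 0.0903111760653458
(363, 233.5) 0.066 [ 0.4458 -0.1459  0.066 ]
(409, 225.5) 0.066 [ 0.4688 -0.2665  0.066 ]
(379.5, 254) 0.038 [ 0.3912 -0.1947  0.038 ]
(399, 251.5) 0.038 [ 0.3988 -0.2471  0.038 ]
(375.2, 234.5) 0.038 [ 0.4431 -0.1827  0.038 ]
(397, 230) 0.038 [ 0.4562 -0.2413  0.038 ]
```

```bash
cat >> h.py <<'E'
def go(x,y,z,yaw,base=None):
    """row (rotvec, mm shift) from measured pose (or base=(pos,yaw)) to tool-down pose with tool x at yaw"""
    if base is None:
        o=bot.get_obs(); q=o["tool_rot"]; R0=R.from_quat([q[1],q[2],q[3],q[0]]); p=np.array(o["eef_pos"])
    else: R0=R.from_euler("z",base[3])*R.from_euler("x",np.pi); p=np.array(base[:3])
    R1=R.from_euler("z",yaw)*R.from_euler("x",np.pi)
    return np.r_[(R0.inv()*R1).as_rotvec().round(4),(R0.inv().apply(np.array([x,y,z])-p)*1000).round(1)].tolist()
E
python3 -c "
from h import *
print(go(.418,-.2134,.12,.185))"
```

```text
[-0.0, -0.0, 0.2848, 276.1, -295.5, 111.3]
```

Request:
jog_arm:
  motion:
    - [0,0,0.07,55,-59,22,85]
    - [0,0,0.14,110,-118,44,85]
    - [0,0,0.21,165,-177,66,85]
    - [0,0,0.285,220,-236,88,85]
    - [0,0,0.285,276,-295.5,111,85]
    - [0,0,0.285,276,-295.5,111,85]
    - [0,0,0.285,276,-295.5,111,85]
    - [0,0,0.285,276,-295.5,111,85]

```text
t: 2.3
eef_pos: [0.4186, -0.2098, 0.1198]
tool_rot: [-0.001, 0.995, 0.096, -0.0]
contact_force: [0.4, -0.4, 0.0]
gripper_width: 0.992
grasp_force: 0.0
```

Request:
jog_arm:
  motion:
    - [0,0,0,0,0,40,85]
    - [0,0,0,0,0,80,85]
    - [0,0,0,0,0,105,85]
    - [0,0,0,0,0,114,85]
    - [0,0,0,0,0,114,70]
    - [0,0,0,0,0,114,50]
    - [0,0,0,0,0,114,50]
    - [0,0,0,0,0,114,50]
    - [0,0,0,0,0,114,50]
  grip_force: 50

```text
t: 3.42
eef_pos: [0.4188, -0.2144, 0.0076]
tool_rot: [0.001, 0.996, 0.092, 0.001]
contact_force: [-0.6, -2.4, 6.6]
gripper_width: 0.644
grasp_force: 53.9
```

```bash
python3 - <<'E'
from h import *
P=[bot.read_camera(n) for n in("top","scene")]
f=lambda im,k:cv2.resize(im,None,fx=k,fy=k,interpolation=cv2.INTER_CUBIC)
a=f(P[0]["pixels"][200:270,340:430],4.4);b=f(P[1]["pixels"][160:260,350:450],3.08)
save("e",np.hstack([a,b]))
o=bot.get_obs();print(o["eef_pos"],o["tool_rot"],o["contact_force"],o["torque"],o["gripper_width"],o["grasp_force"],o["t"])
E
```

```text
[ 0.41883771 -0.21439136  0.00762927] [8.20020229e-04 9.95767335e-01 9.18993211e-02 1.12144598e-03] [-0.55041069 -2.20194014  8.7076119 ] [-0.28389013  0.22335686 -0.07158675] 0.6466427927936723 53.87162670493126 3.525
```

View pics/e.png

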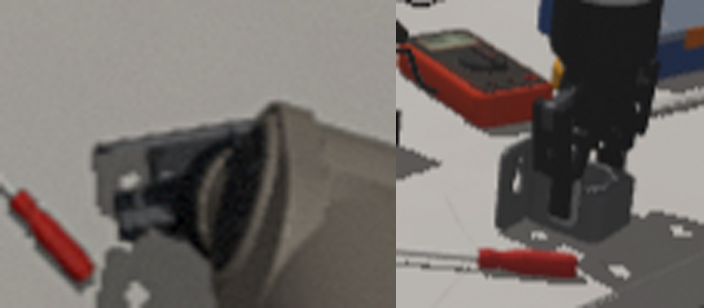

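```bash
python3 -c "
from h import *
print(go(.5414,.0079,.0800,.088))"
```

```text
[0.0017, -0.0022, 0.0961, 161.3, -196.0, -72.4]
```

Request:
jog_arm:
  motion:
    - [0,0,0,0,0,-30,50]
    - [0,0,0,0,0,-72,50]
    - [0,0,0.03,32,-40,-74,50]
    - [0,0,0.06,65,-79,-74,50]
    - [0,0,0.096,98,-119,-74,50]
    - [0,0,0.096,130,-158,-74,50]
    - [0,0,0.096,155,-188,-74,50]
    - [0,0,0.096,161,-196,-74,50]
    - [0,0,0.096,161,-196,-74,50]
    - [0,0,0.096,161,-196,-74,50]

```text
t: 4.78
eef_pos: [0.5393, 0.007, 0.0802]
tool_rot: [0.0, 0.999, 0.043, -0.0]
contact_force: [0.2, -0.5, -1.8]
gripper_width: 0.643
grasp_force: 54.0
```

```bash
cat > s.py <<'E'
from h import *
np.set_printoptions(precision=4,suppress=True)
def st():
    o=bot.get_obs();q=o["tool_rot"];Rm=R.from_quat([q[1],q[2],q[3],q[0]]).as_matrix();p=np.array(o["eef_pos"])
    U=np.array([.9961,.0879]);V=np.array([-.0879,.9961])
    print("t",round(o["t"],2),"u,v,z mm",np.r_[p[:2]@U,p[:2]@V,p[2]]*1000,"yaw",np.arctan2(Rm[1,0],Rm[0,0]).round(4),"tilt(z axis)",Rm[:2,2],"F",np.array(o["contact_force"]),"M",np.array(o["torque"]),"w",o["gripper_width"],o["grasp_force"])
if __name__=="__main__": st()
E
python3 s.py
```

```text
t 4.78 u,v,z mm [537.7702 -40.4479  80.2336] yaw 0.0867 tilt(z axis) [-0.0009 -0.001 ] F [ 0.156  -0.526  -1.7666] M [-0.0185  0.0387  0.0396] w 0.6428196790356332 54.01879571378231
```

Request:
jog_arm:
  motion:
    - [0,0,0,10,-0.7,1.5,50]
    - [0,0,0,18,-0.7,1.5,50]
    - [0,0,0,22,-0.7,1.5,50]
    - [0,0,0,24,-0.7,1.5,50]
    - [0,0,0,26,-0.7,1.5,50]
    - [0,0,0,28,-0.7,1.5,50]
    - [0,0,0,28,-0.7,1.5,50]

```text
t: 5.65
eef_pos: [0.5681, 0.012, 0.0788]
tool_rot: [0.0, 0.999, 0.044, 0.0]
contact_force: [-0.5, -0.1, -2.1]
gripper_width: 0.647
grasp_force: 54.0
```

```bash
python3 s.py; python3 - <<'E'
from h import *
p=bot.read_camera("scene")
save("f",cv2.convertScaleAbs(cv2.resize(p["pixels"][140:240,225:345],None,fx=6,fy=6,interpolation=cv2.INTER_CUBIC),alpha=1.6))
E
```

```text
t 5.65 u,v,z mm [566.9077 -37.9696  78.8288] yaw 0.0888 tilt(z axis) [ 0.0001 -0.    ] F [-0.5119 -0.1464 -2.1487] M [-0.0011  0.0172 -0.0115] w 0.6466542795323282 54.022946655750275
```

View pics/f.png

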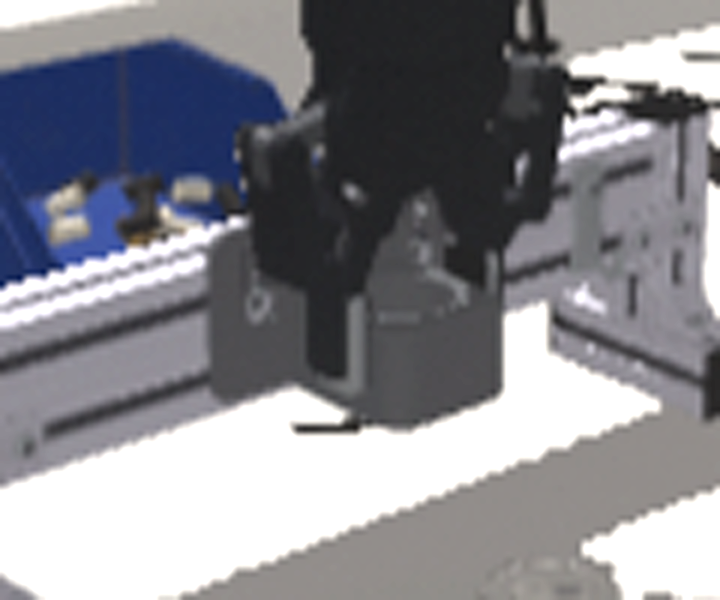

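Request:
jog_arm:
  motion:
    - [0,0,0,0,1.2,0,50]
    - [0,0,0,1.5,1.2,0,50]
    - [0,0,0,3,1.2,0,50]
    - [0,0,0,4,1.2,0,50]
    - [0,0,0,4,1.2,0,50]

```text
t: 6.32
eef_pos: [0.5722, 0.0112, 0.0788]
tool_rot: [-0.0, 0.999, 0.044, 0.0]
contact_force: [0.1, -0.2, -1.0]
gripper_width: 0.648
grasp_force: 54.0
```

```bash
python3 s.py
```

```text
t 6.33 u,v,z mm [570.9353 -39.1492  78.8145] yaw 0.0888 tilt(z axis) [0.0001 0.    ] F [ 0.1068 -0.1727 -1.0332] M [ 0.0402  0.0328 -0.0086] w 0.6479172036243669 54.02361586689949
```

Request:
jog_arm:
  motion:
    - [0,0,0,1.5,0,0,50]
    - [0,0,0,3,0,0,50]
    - [0,0,0,4,0,0,50]
    - [0,0,0,4,0,0,50]

```text
t: 6.82
eef_pos: [0.5761, 0.0115, 0.0788]
tool_rot: [0.0, 0.999, 0.044, 0.0]
contact_force: [-0.4, 0.1, -1.7]
gripper_width: 0.646
grasp_force: 54.0
```

```bash
python3 s.py
```

```text
t 6.83 u,v,z mm [574.9119 -39.1969  78.7904] yaw 0.0888 tilt(z axis) [ 0. -0.] F [-0.4265  0.1149 -1.7   ] M [-0.0388 -0.0027  0.0014] w 0.6464975527951292 54.02374863624573
```

Still free at u=575 mm, likely already passing the heads; continue until contact.

Request:
jog_arm:
  motion:
    - [0,0,0,1.5,0,0,50]
    - [0,0,0,3,0,0,50]
    - [0,0,0,4,0,0,50]
    - [0,0,0,4,0,0,50]

```text
t: 7.32
eef_pos: [0.578, 0.0117, 0.0783]
tool_rot: [0.0, 0.999, 0.045, -0.002]
contact_force: [-6.4, -0.8, 2.2]
gripper_width: 0.648
grasp_force: 54.5
```

```bash
python3 s.py
```

```text
t 7.33 u,v,z mm [576.8157 -39.2043  78.3159] yaw 0.0896 tilt(z axis) [-0.0041 -0.0007] F [-6.3729 -0.7565  2.2311] M [0.0088 1.0625 0.3442] w 0.6479935682291765 54.53316807746887
```

Request:
jog_arm:
  motion:
    - [0,0,0,-1.8,0,0,50]
    - [0,0,0,-1.8,2,0,50]
    - [0,0,0,-1.8,4,0,50]
    - [0,0,0,-1.8,4,0,50]

```text
t: 7.82
eef_pos: [0.5784, 0.0077, 0.0787]
tool_rot: [-0.0, 0.999, 0.044, -0.0]
contact_force: [-1.8, 1.1, -1.5]
gripper_width: 0.646
grasp_force: 54.1
```

```bash
python3 s.py
```

```text
t 7.83 u,v,z mm [576.8056 -43.1897  78.6845] yaw 0.0888 tilt(z axis) [-0.0005  0.    ] F [-1.8426  1.0519 -1.5309] M [0.2615 0.5536 0.213 ] w 0.6457044247127913 54.07453514635563
```

Request:
jog_arm:
  motion:
    - [0,0,0,0,-3,0,50]
    - [0,0,0,0,-6,0,50]
    - [0,0,0,0,-8,0,50]
    - [0,0,0,0,-8,0,50]

```text
t: 8.32
eef_pos: [0.5776, 0.0159, 0.0787]
tool_rot: [0.0, 0.999, 0.045, -0.0]
contact_force: [-3.1, -1.8, -2.5]
gripper_width: 0.647
grasp_force: 54.0
```

```bash
python3 s.py
```

```text
t 8.32 u,v,z mm [576.7826 -34.9675  78.6744] yaw 0.0891 tilt(z axis) [-0.0005 -0.    ] F [-3.1315 -1.8105 -2.5214] M [-0.2944  0.6061  0.1046] w 0.6469747129754888 54.03078228235245
```

```bash
python3 - <<'E'
from h import *
p=bot.read_camera("scene")
im=p["pixels"][160:220,245:325]
save("g",cv2.convertScaleAbs(cv2.resize(im,None,fx=10,fy=10,interpolation=cv2.INTER_CUBIC),alpha=1.6))
for th in ("holes_mid","slots_top","holder_mid"): print(th,[(np.round(a["xy"],1),round(a["score"],2)) for a in bot.tip_of(th,p)[:2]])
U=np.array([.9961,.0879,0]);V=np.array([-.0879,.9961,0]);Z=np.array([0,0,1])
o=bot.get_obs();e=np.array(o["eef_pos"])
for off in (-5,0,4.5): 
  m=e+off/1000*U+.0114*Z
  print(off,"mid",proj(p,m),"holesmid",proj(p,m+.035*U+.015*Z),"hole L",proj(p,m+.033*U+.015*Z+.038*V),"topL corner",proj(p,m+.035*U+.06*V+.047*Z),"botL",proj(p,m+.035*U+.06*V-.019*Z),"front bottom L",proj(p,m-.031*U+.028*V-.019*Z))
E
```

```text
holes_mid []
slots_top [(array([276.8, 177.4]), 0.78)]
holder_mid [(array([286.1, 195.7]), 0.81)]
-5 mid [289.25288941 196.26229784] holesmid [278.87235745 185.33124818] hole L [265.98787069 189.83776474] topL corner [257.01779484 178.13805216] botL [257.68209476 206.61378189] front bottom L [288.87550568 212.22363758]
0 mid [287.74889008 195.58346366] holesmid [277.42117125 184.69433366] hole L [264.5417709  189.17299366] topL corner [255.56555044 177.49340707] botL [256.26141056 205.89974823] front bottom L [287.3302365  211.47741802]
4.5 mid [286.40283095 194.97591622] holesmid [276.12226934 184.12425556] hole L [263.24758391 188.5780568 ] topL corner [254.26603286 176.91655676] botL [254.98996513 205.26072173] front bottom L [285.94745928 210.80966678]
```

View pics/g.png

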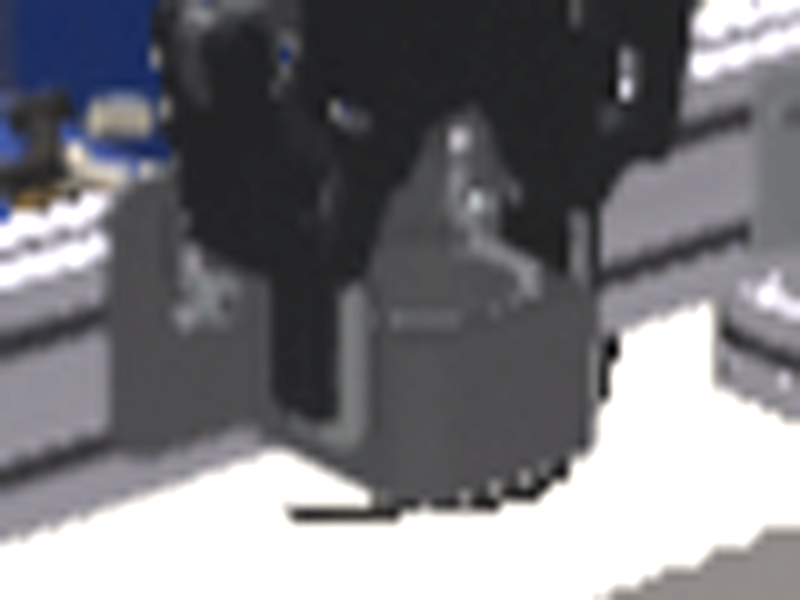

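Request:
jog_arm:
  motion:
    - [0,0,0,0.9,1,0,50]
    - [0,0,0,0.9,2,0,50]
    - [0,0,0,0.9,3,0,50]
    - [0,0,0,0.9,4,0,50]
    - [0,0,0,0.9,5,0,50]
    - [0,0,0,0.9,6,0,50]
    - [0,0,0,0.9,7,0,50]
    - [0,0,0,0.9,8,0,50]
    - [0,0,0,0.9,9,0,50]

```text
t: 9.65
eef_pos: [0.5785, 0.0088, 0.0785]
tool_rot: [-0.001, 0.999, 0.046, -0.001]
contact_force: [-6.4, 3.4, -1.9]
gripper_width: 0.644
grasp_force: 54.1
```

```bash
python3 s.py
```

```text
t 9.65 u,v,z mm [576.9994 -42.12    78.5286] yaw 0.0914 tilt(z axis) [-0.0021  0.0016] F [-6.3667  3.402  -1.9203] M [0.6467 1.2376 0.4963] w 0.6440529948606296 54.14288096129894
```

Request:
jog_arm:
  motion:
    - [0,0,0.005,-2,-3.5,0,50]
    - [0,0,0.005,-2,-3.5,-4,50]
    - [0,0,0.005,0,-3.5,-4,50]
    - [0,0,0.005,0,-3.5,-3,50]
    - [0,0,0.005,0,-3.5,-2,50]
    - [0,0,0.005,0,-3.5,-1,50]
    - [0,0,0.005,0,-3.5,0,50]
    - [0,0,0.005,0,-3.5,1,50]
    - [0,0,0.005,0,-3.5,2,50]
    - [0,0,0.005,0,-3.5,3,50]

```text
t: 10.9
eef_pos: [0.578, 0.0104, 0.0759]
tool_rot: [0.0, 0.999, 0.042, -0.001]
contact_force: [-7.3, 0.5, 2.4]
gripper_width: 0.649
grasp_force: 56.4
```

```bash
python3 s.py
```

```text
t 10.9 u,v,z mm [576.6512 -40.4475  75.9264] yaw 0.0848 tilt(z axis) [-0.0026 -0.0002] F [-7.3009  0.5427  2.3619] M [0.2954 1.3897 0.4951] w 0.6487940642334217 56.35449416935444
```

```bash
python3 - <<'E'
from h import *
ims=[];F=[]
for i in range(5):
    p=bot.read_camera("scene");ims.append(p["pixels"].astype(float));o=bot.get_obs();F.append(np.r_[o["contact_force"],o["torque"]])
print(np.mean(F,0).round(3),np.std(F,0).round(3))
im=np.mean(ims,0)
ref=cv2.imread("pics/scene0.png")[:,:,::-1].astype(float)
f=lambda a:cv2.resize(np.clip(a[172:204,248:280]*2.2,0,255).astype(np.uint8),None,fx=12,fy=12,interpolation=cv2.INTER_NEAREST)
save("k",np.hstack([f(ref),f(im)]))
e=np.array(o["eef_pos"]);print(e)
U=np.array([.9961,.0879,0]);V=np.array([-.0879,.9961,0]);Z=np.array([0,0,1])
m=e+.0114*Z
g=lambda X:((proj(p,X)-[248,172])*12).round(0)
for off in(-3,0,3):
  for nm,du,dv,dz in [("hole",.031,.038,.015),("hole back",.035,.038,.015),("slot top",.031,.038,.037),("TL",.031,.06,.047),("BL",.031,.06,-.019)]:
    print(off,nm,g(m+(off/1000+du)*U+dv*V+dz*Z))
E
python3 s.py
```

```text
[-7.682  0.611  2.294  0.24   1.328  0.451] [0.727 0.595 0.551 0.029 0.038 0.017]
[0.57794138 0.01043291 0.07582423]
-3 hole [240. 221.]
-3 hole back [226. 215.]
-3 slot top [239. 108.]
-3 TL [141.  85.]
-3 BL [148. 425.]
0 hole [230. 217.]
0 hole back [216. 210.]
0 slot top [228. 104.]
0 TL [130.  80.]
0 BL [137. 420.]
3 hole [219. 212.]
3 hole back [206. 206.]
3 slot top [218.  99.]
3 TL [120.  76.]
3 BL [127. 415.]
t 11.15 u,v,z mm [576.6045 -40.4088  75.8242] yaw 0.0848 tilt(z axis) [-0.0027 -0.0002] F [-8.5681  0.2843  1.4123] M [0.2558 1.3034 0.4464] w 0.6468234530462982 56.23573489487171
```

View pics/k.png

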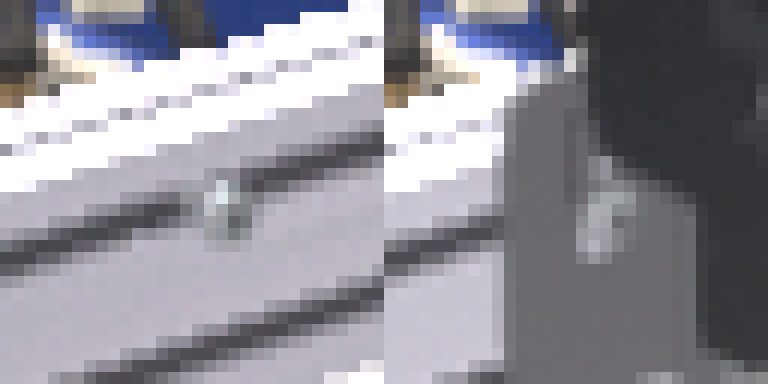

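Request:
jog_arm:
  motion:
    - [0,0,-0.005,0,0.8,0,50]
    - [0,0,-0.005,0,1.6,0,50]
    - [0,0,-0.005,0,2.4,0,50]
    - [0,0,-0.005,0,3.2,0,50]
    - [0,0,-0.005,0,4,0,50]
    - [0,0,-0.005,0,4.8,0,50]
    - [0,0,-0.005,0,5.6,0,50]
    - [0,0,-0.005,0,6.4,0,50]
    - [0,0,-0.005,0,7,0,50]

```text
t: 12.28
eef_pos: [0.5786, 0.0084, 0.0757]
tool_rot: [-0.002, 0.999, 0.047, -0.001]
contact_force: [-6.9, 12.7, -1.0]
gripper_width: 0.642
grasp_force: 56.0
```

```bash
python3 s.py
```

```text
t 12.28 u,v,z mm [577.0375 -42.4447  75.6656] yaw 0.0933 tilt(z axis) [-0.0025  0.0048] F [-6.8552 12.6626 -1.048 ] M [2.2389 1.302  0.2405] w 0.6420458254893037 55.9969487786293
```

Request:
jog_arm:
  motion:
    - [0,0,0,0,-2,0,50]
    - [0,0,0,0.8,-4,0,50]
    - [0,0,0,1.6,-5.2,0,50]
    - [0,0,0,1.6,-5.2,0,50]

```text
t: 12.78
eef_pos: [0.5784, 0.0085, 0.0757]
tool_rot: [0.0, 0.999, 0.045, -0.003]
contact_force: [-10.5, -0.2, 5.4]
gripper_width: 0.644
grasp_force: 56.6
```

```bash
python3 s.py
```

```text
t 12.78 u,v,z mm [576.925  -42.348   75.7045] yaw 0.0903 tilt(z axis) [-0.0052 -0.0007] F [-10.5296  -0.1697   5.3505] M [0.1799 1.9583 0.6617] w 0.6441894231894423 56.64153188467026
```

Request:
jog_arm:
  motion:
    - [0,0,-0.02,-5,0,0,50]
    - [0,0,-0.04,-6,0,0,50]
    - [0,0,-0.04,-4,0,0,50]
    - [0,0,-0.04,-3,0,0,50]
    - [0,0,-0.04,-2,0,0,50]
    - [0,0,-0.04,-1,0,0,50]
    - [0,0,-0.04,-1,0,0,50]

```text
t: 13.65
eef_pos: [0.5772, 0.0078, 0.0765]
tool_rot: [0.0, 0.998, 0.062, -0.003]
contact_force: [-12.9, -0.1, 14.4]
gripper_width: 0.647
grasp_force: 58.3
```

```bash
python3 s.py
```

```text
t 13.65 u,v,z mm [575.6533 -42.9639  76.4794] yaw 0.1245 tilt(z axis) [-0.0059 -0.0004] F [-12.8786  -0.112   14.3847] M [-0.5231  2.0922 -1.9848] w 0.6465120425212085 58.2675276696682
```

Request:
jog_arm:
  motion:
    - [0,0,0.015,-2,0,0,50]
    - [0,0,0.031,-2,-1,-1,50]
    - [0,0,0.031,-2,-4,-3,50]
    - [0,0,0.031,-2,-7,-3,50]
    - [0,0,0.031,-2,-9,-3,50]
    - [0,0,0.031,-2,-11,-3,50]
    - [0,0,0.031,-2,-12,-3,50]
    - [0,0,0.031,-2,-12,-3,50]

```text
t: 14.65
eef_pos: [0.577, 0.0168, 0.0788]
tool_rot: [0.002, 0.999, 0.047, 0.0]
contact_force: [1.6, -8.0, -1.7]
gripper_width: 0.647
grasp_force: 55.8
```

```bash
python3 s.py
```

```text
t 14.65 u,v,z mm [576.2103 -33.9803  78.7774] yaw 0.0946 tilt(z axis) [ 0.0006 -0.0032] F [ 1.6424 -8.0104 -1.7267] M [-1.559  -0.3292 -0.2018] w 0.647157967323478 55.80169156193733
```

Request:
jog_arm:
  motion:
    - [0,0,0,0,4,0,50]
    - [0,0,0,0,7.7,0,50]
    - [0,0,0,0,7.7,0,50]
    - [0,0,0,0,7.7,3,50]
    - [0,0,0,0,7.7,6,50]
    - [0,0,0,0,7.7,9,50]
    - [0,0,0,0,7.7,10,50]
    - [0,0,0,0,7.7,10,50]

```text
t: 15.65
eef_pos: [0.5772, 0.0124, 0.0688]
tool_rot: [0.0, 0.999, 0.049, -0.0]
contact_force: [0.5, 0.1, -1.0]
gripper_width: 0.642
grasp_force: 56.0
```

```bash
python3 s.py
```

```text
t 15.65 u,v,z mm [576.0876 -38.348   68.7683] yaw 0.0977 tilt(z axis) [-0.     -0.0001] F [ 0.4739  0.1184 -1.0468] M [-0.0029  0.0451 -0.0021] w 0.6423143901272952 55.952061116695404
```

Request:
jog_arm:
  motion:
    - [0,0,0.006,0.4,0,1.5,50]
    - [0,0,0.006,0.4,0,3,50]
    - [0,0,0.006,0.4,0,4,50]
    - [0,0,0.006,0.4,0,4,50]

```text
t: 16.15
eef_pos: [0.5782, 0.0122, 0.0664]
tool_rot: [0.0, 0.999, 0.046, 0.001]
contact_force: [-5.4, -1.4, 12.5]
gripper_width: 0.646
grasp_force: 57.5
```

```bash
python3 s.py
```

```text
t 16.15 u,v,z mm [576.9736 -38.6332  66.3579] yaw 0.0917 tilt(z axis) [ 0.0014 -0.0004] F [-5.4011 -1.4159 12.5168] M [-0.0591  0.7104  0.2032] w 0.6459890602619974 57.54795826971531
```

Request:
jog_arm:
  motion:
    - [0,0,0,-0.6,0,0.8,50]
    - [0,0,0,-0.6,0,1.5,50]
    - [0,0,0,-0.6,0,1.5,50]

```text
t: 16.52
eef_pos: [0.5781, 0.0123, 0.065]
tool_rot: [0.0, 0.999, 0.046, 0.001]
contact_force: [-3.8, -0.6, 11.3]
gripper_width: 0.648
grasp_force: 57.4
```

```bash
python3 s.py
```

```text
t 16.52 u,v,z mm [576.9375 -38.6052  65.0319] yaw 0.0917 tilt(z axis) [ 0.0025 -0.0002] F [-3.84   -0.6482 11.3457] M [-0.2449  0.3398  0.1323] w 0.6478721698401034 57.41570211946964
```

Request:
jog_arm:
  motion:
    - [0,0,0,0,0,0.8,50]
    - [0,0,0,0,0,1.6,50]
    - [0,0,0,0,0,2.4,50]
    - [0,0,0,0,0,2.4,50]

```text
t: 17.02
eef_pos: [0.5776, 0.0123, 0.0609]
tool_rot: [0.0, 0.999, 0.046, 0.001]
contact_force: [1.4, -1.1, -2.8]
gripper_width: 0.644
grasp_force: 55.9
```

```bash
python3 s.py
```

```text
t 17.02 u,v,z mm [576.4027 -38.5058  60.9075] yaw 0.0915 tilt(z axis) [ 0.001  -0.0001] F [ 1.3555 -1.0656 -2.7542] M [-0.1398 -0.3248 -0.0175] w 0.643783690694618 55.929020047187805
```

Request:
jog_arm:
  motion:
    - [0,0,0,0.3,0,1.2,50]
    - [0,0,0,0.3,0,2.4,50]
    - [0,0,0,0.3,0,3.2,50]
    - [0,0,0,0.3,0,3.2,50]

```text
t: 17.52
eef_pos: [0.5777, 0.0124, 0.0589]
tool_rot: [0.0, 0.999, 0.046, 0.0]
contact_force: [-5.0, -0.3, 11.4]
gripper_width: 0.645
grasp_force: 57.6
```

```bash
python3 s.py
```

```text
t 17.52 u,v,z mm [576.4991 -38.4484  58.9247] yaw 0.0915 tilt(z axis) [ 0.0008 -0.0002] F [-4.9967 -0.2906 11.4055] M [-0.2805  0.3328 -0.0161] w 0.6453326224690692 57.592796981334686
```

Request:
jog_arm:
  motion:
    - [0,0,0,-0.5,0,-2,50]
    - [0,0,0,-0.5,0,-2,66]
    - [0,0,0,-0.5,0,-2,80]
    - [0,0,0,-0.5,0,-2,80]
    - [0,0,0,-2,0,-30,80]
    - [0,0,0,-4,0,-80,80]
    - [0,0,0,-4,0,-120,80]
    - [0,0,0,-4,0,-120,80]

```text
t: 18.52
eef_pos: [0.5757, 0.0124, 0.1812]
tool_rot: [-0.0, 0.999, 0.046, 0.003]
contact_force: [-0.0, -0.6, -1.0]
gripper_width: 0.939
grasp_force: 0.0
```

```bash
python3 s.py; python3 - <<'E'
from h import *
ps,pt=bot.read_camera("scene"),bot.read_camera("top")
U=np.array([.9961,.0879,0]);V=np.array([-.0879,.9961,0])
for th in("holder_mid","slots_top","jar_mid","jar"):
    rs=[]
    for p in(ps,pt):
        r=bot.tip_of(th,p);print(th,[(np.round(a["xy"],1).tolist(),round(a["score"],2)) for a in r[:2]])
        if r: rs.append(ray(p,r[0]["xy"]))
    if len(rs)==2: x=tri(rs);print(x, x[0]@U,x[0]@V)
# jar blob
for n,p in(("scene",ps),("top",pt)):
    hsv=cv2.cvtColor(p["pixels"],cv2.COLOR_RGB2HSV);m=cv2.inRange(hsv,(95,110,50),(118,255,255))
    c,l,s,ce=cv2.connectedComponentsWithStats(m);print(n,[(s[i].tolist(),ce[i].round(1).tolist()) for i in range(1,c) if s[i,4]>40])
f=lambda a,k:cv2.resize(a,None,fx=k,fy=k,interpolation=cv2.INTER_CUBIC)
save("l",np.hstack([f(cv2.convertScaleAbs(ps["pixels"][145:225,235:335],alpha=1.5),5),f(pt["pixels"][200:240,210:250],10)[:400,:300]]))
E
```

```text
t 18.52 u,v,z mm [574.5094 -38.2393 181.1681] yaw 0.0917 tilt(z axis) [0.0067 0.0007] F [-0.036  -0.5964 -1.0239] M [-0.02    0.0255  0.0119] w 0.938670734312411 0.0
holder_mid [([291.1, 201.9], 0.68)]
holder_mid []
slots_top [([279.7, 181.6], 0.76), ([286.7, 204.9], 0.31)]
slots_top []
jar_mid [([236.2, 272.9], 0.73)]
jar_mid [([229.5, 221.1], 0.75)]
(array([0.4718776 , 0.21193634, 0.01751274]), [np.float64(0.00048279410125866095), np.float64(0.00048279410125890245)]) 0.4886664825408607 0.16963174635704736
jar [([239.3, 280.1], 0.77)]
jar [([232.3, 222.5], 0.5)]
(array([0.46844096, 0.20746355, 0.00175643]), [np.float64(8.599169071073474e-05), np.float64(8.599169071079475e-05)]) 0.4848500870946512 0.1654784793889853
scene [([138, 39, 6, 23, 92], [140.5, 47.9]), ([139, 69, 8, 13, 71], [142.7, 75.6]), ([173, 147, 107, 67, 2820], [221.0, 171.1]), ([397, 159, 95, 27, 919], [440.0, 172.8]), ([158, 164, 23, 52, 651], [168.1, 189.0]), ([148, 166, 11, 24, 170], [152.6, 175.8]), ([0, 201, 47, 58, 1534], [21.0, 230.0]), ([133, 231, 26, 12, 232], [145.1, 236.7]), ([0, 247, 14, 20, 182], [4.9, 256.6]), ([471, 255, 26, 17, 185], [485.5, 263.1]), ([227, 258, 20, 28, 413], [235.5, 269.6]), ([407, 278, 34, 19, 353], [423.7, 286.7]), ([95, 284, 13, 7, 53], [101.4, 287.0])]
top [([0, 59, 11, 7, 42], [3.6, 62.4]), ([87, 74, 10, 16, 63], [92.5, 81.1]), ([386, 111, 10, 14, 62], [390.2, 117.5]), ([190, 131, 21, 21, 278], [199.1, 140.7]), ([477, 135, 12, 54, 237], [482.8, 161.8]), ([222, 215, 15, 13, 156], [229.0, 220.8])]
```

View pics/l.png

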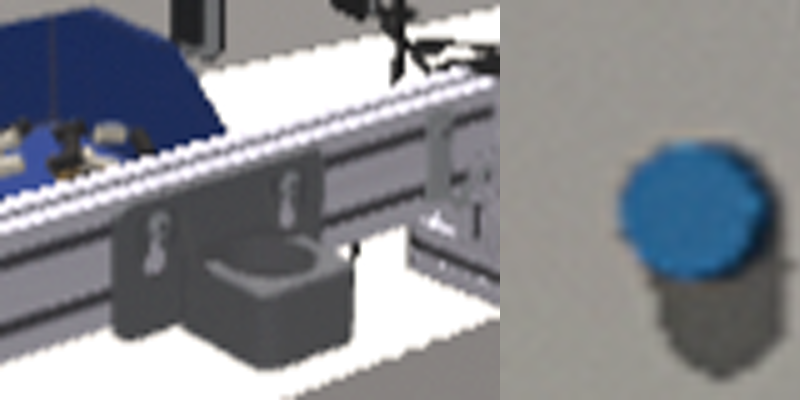

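```bash
python3 - <<'E'
from h import *
ps,pt=bot.read_camera("scene"),bot.read_camera("top")
print("jar top-centre", atz(pt,(229.0,220.8),.042), "tri w/ scene blob", tri([ray(pt,(229.0,220.8)),ray(ps,(236.5,262.5))]))
U=np.array([.9961,.0879,0]);V=np.array([-.0879,.9961,0]);Z=np.array([0,0,1])
for off in (0,2,4,6):
  m=(.5765+off/1000)*U-.03845*V+.071*Z
  print(off,m,"pocket",proj(ps,m+.019*Z),"frontbotL",proj(ps,m-.031*U+.028*V-.019*Z),"frontbotR",proj(ps,m-.031*U-.028*V-.019*Z),"screwL",proj(ps,m+.025*U+.038*V+.034*Z),"plateTL",proj(ps,m+.031*U+.06*V+.047*Z),"BL",proj(ps,m+.031*U+.06*V-.019*Z))
o=bot.get_obs();print(o["q"],go(.469,.2105,.08,.0917-np.pi/2),go(.469,.2105,.08,.0917+np.pi/2))
E
```

```text
jar top-centre [0.47282301 0.20899421 0.042     ] tri w/ scene blob (array([0.47274449, 0.20950285, 0.03863415]), [np.float64(0.0001682961078049261), np.float64(0.00016829610780489786)])
0 [0.5776314  0.01237431 0.071     ] pocket [289.04120882 195.25348445] frontbotL [288.63983035 219.16357516] frontbotR [307.75382906 211.99218769] screwL [268.2051262  189.91416439] plateTL [258.30497477 186.01793583] BL [258.93377715 214.05731445]
2 [0.5796236  0.01255011 0.071     ] pocket [288.44162937 194.98393334] frontbotL [288.02801886 218.85968277] frontbotR [307.13891947 211.70608704] screwL [267.62303456 189.647696  ] plateTL [257.72680961 185.75250012] BL [258.36812426 213.76500964]
4 [0.5816158  0.01272591 0.071     ] pocket [287.84345416 194.71501353] frontbotL [287.41767059 218.55651718] frontbotR [306.52543471 211.42064932] screwL [267.04232262 189.38185922] plateTL [257.15003361 185.48770217] BL [257.80379936 213.47339109]
6 [0.583608   0.01290171 0.071     ] pocket [287.24667824 194.4467228 ] frontbotL [286.8087803  218.25407578] frontbotR [305.91336985 211.13587224] screwL [266.46298548 189.11665178] plateTL [256.57464177 185.22353969] BL [257.24079776 213.18245636]
[-0.05579093  0.37206098 -0.09326756  1.85169375  0.04252442  0.9203373
 -1.64752049] [0.0005, 0.0005, 1.5709, -85.6, -207.1, 97.4] [-0.0005, 0.0005, -1.5707, -85.6, -207.1, 97.4]
```

Request:
jog_arm:
  motion:
    - [0,0,-0.17,-20,-30,0,62]
    - [0,0,-0.34,-40,-70,0,62]
    - [0,0,-0.51,-60,-110,0,62]
    - [0,0,-0.68,-82,-150,10,62]
    - [0,0,-0.85,-82,-190,20,62]
    - [0,0,-1.02,-82,-205.5,40,62]
    - [0,0,-1.19,-82,-205.5,60,62]
    - [0,0,-1.36,-82,-205.5,80,62]
    - [0,0,-1.53,-82,-205.5,97,62]
    - [0,0,-1.571,-82,-205.5,97,62]

```text
t: 20.38
eef_pos: [0.4721, 0.2087, 0.0797]
tool_rot: [-0.001, 0.674, 0.739, -0.001]
contact_force: [-0.1, 0.2, -0.1]
gripper_width: 0.724
grasp_force: 0.0
```

```bash
python3 s.py; python3 -c "
from h import *
o=bot.get_obs();print(o['eef_pos'],o['q'],go(.4727,.2092,.021,1.6625))"
```

```text
t 20.38 u,v,z mm [488.5779 166.4304  79.6634] yaw 1.6633 tilt(z axis) [-0.0025 -0.0009] F [-0.0788  0.2495 -0.0903] M [ 0.0022  0.0089 -0.0121] w 0.7242723368115805 0.0
[0.47207073 0.20873952 0.07966335] [-0.15833464  0.46756411 -0.46709062  2.03085782  0.31389675  0.71449438
 -0.72981558] [-0.0025, 0.0006, 0.0008, 0.4, 0.8, 58.7]
```

Request:
jog_arm:
  motion:
    - [0,0,0,0.4,0.8,25,62]
    - [0,0,0,0.4,0.8,48,62]
    - [0,0,0,0.4,0.8,58.5,62]
    - [0,0,0,0.4,0.8,58.5,62]
    - [0,0,0,0.4,0.8,58.5,45]
    - [0,0,0,0.4,0.8,58.5,34]
    - [0,0,0,0.4,0.8,58.5,34]
    - [0,0,0,0.4,0.8,58.5,34]
  grip_force: 20

```text
t: 21.38
eef_pos: [0.4742, 0.2101, 0.0232]
tool_rot: [0.0, 0.674, 0.739, 0.001]
contact_force: [-1.2, -0.7, 7.0]
gripper_width: 0.433
grasp_force: 19.8
```

```bash
python3 s.py
```

```text
t 21.38 u,v,z mm [490.8419 167.5883  23.2371] yaw 1.6626 tilt(z axis) [0.0015 0.0005] F [-1.1575 -0.688   6.9659] M [-0.12    0.3389 -0.05  ] w 0.4327536381531967 19.848993346095085
```

Request:
jog_arm:
  motion:
    - [0,0,0,0,0,0,62]
    - [0,0,0,0,0,0,62]
    - [0,0,0.175,0,0,0,62]
    - [0,0,0.35,0,0,0,62]
    - [0,0,0.525,0,0,0,62]
    - [0,0,0.7,0,0,0,62]
    - [0,0,0.875,0,0,0,62]
    - [0,0,1.05,0,0,0,62]
    - [0,0,1.225,0,0,0,62]
    - [0,0,1.4,0,0,0,62]

```text
t: 22.62
eef_pos: [0.4736, 0.2098, 0.0221]
tool_rot: [-0.0, 0.992, 0.128, -0.0]
contact_force: [0.5, 0.2, -0.2]
gripper_width: 0.726
grasp_force: 0.0
```

Request:
jog_arm:
  motion:
    - [0,0,0.171,0,0,0,62]
    - [0,0,0.171,0,0,0,62]
    - [0,0,0.171,0,0,0,45]
    - [0,0,0.171,0,0,0,34]
    - [0,0,0.171,0,0,0,34]
    - [0,0,0.171,0,0,0,34]
  grip_force: 25

```text
t: 23.38
eef_pos: [0.4736, 0.2098, 0.0223]
tool_rot: [-0.0, 0.999, 0.046, 0.0]
contact_force: [-1.7, 0.0, 3.7]
gripper_width: 0.432
grasp_force: 25.0
```

```bash
python3 s.py; python3 -c "
from h import *
print(go(.5811,.0127,.135,.0915))"
```

```text
t 23.38 u,v,z mm [490.2267 167.3657  22.337 ] yaw 0.0922 tilt(z axis) [0.     0.0002] F [-1.7307  0.0283  3.6595] M [0.0808 0.2143 0.032 ] w 0.4317561845287052 25.04596844315529
[-0.0002, -0.0, 0.0007, 88.9, 206.2, -112.7]
```

Request:
jog_arm:
  motion:
    - [0,0,0,0,0,-40,34]
    - [0,0,0,0,0,-90,34]
    - [0,0,0,5,30,-113,34]
    - [0,0,0,30,75,-113,34]
    - [0,0,0,50,120,-113,34]
    - [0,0,0,70,160,-113,34]
    - [0,0,0,82,190,-113,34]
    - [0,0,0,88,206,-113,34]
    - [0,0,0,88,206,-113,34]
    - [0,0,0,88,206,-113,34]

```text
t: 24.62
eef_pos: [0.5795, 0.0145, 0.135]
tool_rot: [-0.0, 0.999, 0.047, -0.0]
contact_force: [0.3, 0.6, -0.4]
gripper_width: 0.432
grasp_force: 25.6
```

```bash
python3 s.py; python3 -c "
from h import *
print(go(.5808,.0127,.100,.0915))"
```

```text
t 24.62 u,v,z mm [578.4707 -36.5086 134.9838] yaw 0.0938 tilt(z axis) [-0.0008  0.0009] F [ 0.2821  0.5657 -0.436 ] M [ 0.0395 -0.0495  0.0449] w 0.43160906583080844 25.59054985642433
[-0.0009, 0.0007, 0.0023, 1.2, 1.9, 35.0]
```

Request:
jog_arm:
  motion:
    - [0,0,0,0.5,0.2,12,34]
    - [0,0,0,0.5,0.2,19,34]
    - [0,0,0,0.5,0.2,21,34]
    - [0,0,0,0.5,0.2,23,34]
    - [0,0,0,0.5,0.2,25,34]
    - [0,0,0,0.5,0.2,25,34]

```text
t: 25.38
eef_pos: [0.5807, 0.0125, 0.1102]
tool_rot: [-0.0, 0.999, 0.046, 0.0]
contact_force: [0.2, 0.7, -0.5]
gripper_width: 0.436
grasp_force: 25.6
```

```bash
python3 s.py
```

```text
t 25.38 u,v,z mm [579.4866 -38.6298 110.1951] yaw 0.0916 tilt(z axis) [0. 0.] F [ 0.1546  0.6595 -0.5415] M [ 0.0257  0.0334 -0.0082] w 0.43589045437764035 25.590806007385254
```

Jar bottom is 2 mm into the pocket without contact; continue slowly.

Request:
jog_arm:
  motion:
    - [0,0,0,0,0,2,34]
    - [0,0,0,0,0,4,34]
    - [0,0,0,0,0,6,34]
    - [0,0,0,0,0,8,34]
    - [0,0,0,0,0,9.5,34]
    - [0,0,0,0,0,9.5,34]

```text
t: 26.12
eef_pos: [0.5806, 0.0125, 0.1005]
tool_rot: [0.0, 0.999, 0.046, -0.0]
contact_force: [-1.2, -0.7, -1.3]
gripper_width: 0.434
grasp_force: 25.6
```

```bash
python3 s.py
```

```text
t 26.12 u,v,z mm [579.414  -38.5603 100.5469] yaw 0.0918 tilt(z axis) [-0.0002 -0.0001] F [-1.1958 -0.6841 -1.3059] M [ 0.0153 -0.0338 -0.0309] w 0.43447707337747143 25.590940564870834
```

Request:
jog_arm:
  motion:
    - [0,0,0,0,0,1.5,34]
    - [0,0,0,0,0,3,34]
    - [0,0,0,0,0,4,34]
    - [0,0,0,0,0,4.6,34]
    - [0,0,0,0,0,4.6,34]

```text
t: 26.75
eef_pos: [0.5806, 0.0125, 0.0961]
tool_rot: [0.0, 0.999, 0.046, -0.0]
contact_force: [-0.4, -0.3, -0.5]
gripper_width: 0.432
grasp_force: 25.6
```

```bash
python3 s.py
```

```text
t 26.75 u,v,z mm [579.4483 -38.5893  96.0531] yaw 0.0918 tilt(z axis) [-0.0001 -0.    ] F [-0.4088 -0.2907 -0.4643] M [-0.0187 -0.0144 -0.0194] w 0.43211404799573405 25.58985561132431
```

Request:
jog_arm:
  motion:
    - [0,0,0,0,0,0.7,34]
    - [0,0,0,0,0,1.4,34]
    - [0,0,0,0,0,1.4,34]

```text
t: 27.12
eef_pos: [0.5807, 0.0125, 0.0955]
tool_rot: [-0.0, 0.999, 0.046, 0.0]
contact_force: [-2.5, -0.2, 6.2]
gripper_width: 0.433
grasp_force: 26.3
```

```bash
python3 s.py
```

```text
t 27.12 u,v,z mm [579.5016 -38.6066  95.4535] yaw 0.0917 tilt(z axis) [0.0001 0.0001] F [-2.4879 -0.2366  6.1621] M [-0.0174  0.6117  0.0075] w 0.43334332291057537 26.318320333957672
```

Request:
jog_arm:
  motion:
    - [0,0,0,0,0,-0.8,34]
    - [0,0,0,0,0,-0.8,45]
    - [0,0,0,0,0,-0.8,62]
    - [0,0,0,0,0,-0.8,62]
    - [0,0,0,0,0,-20,62]
    - [0,0,0,0,0,-60,62]
    - [0,0,0,-40,0,-120,62]
    - [0,0,0,-80,0,-150,62]
    - [0,0,0,-80,0,-150,62]
    - [0,0,0,-80,0,-150,62]

```text
t: 28.38
eef_pos: [0.5012, 0.0053, 0.2445]
tool_rot: [-0.0, 0.999, 0.046, 0.0]
contact_force: [0.2, -0.3, 0.0]
gripper_width: 0.724
grasp_force: 0.0
```

```bash
python3 s.py; python3 - <<'E'
from h import *
p=bot.read_camera("scene")
save("n",cv2.convertScaleAbs(cv2.resize(p["pixels"][130:290,200:420],None,fx=3.6,fy=3.6,interpolation=cv2.INTER_CUBIC),alpha=1.4))
E
```

```text
t 28.38 u,v,z mm [499.736  -38.7456 244.5387] yaw 0.0919 tilt(z axis) [0.0006 0.0002] F [ 0.2366 -0.2979  0.0193] M [-0.0096  0.0088 -0.0038] w 0.7242490197490778 0.0
```

View pics/n.png

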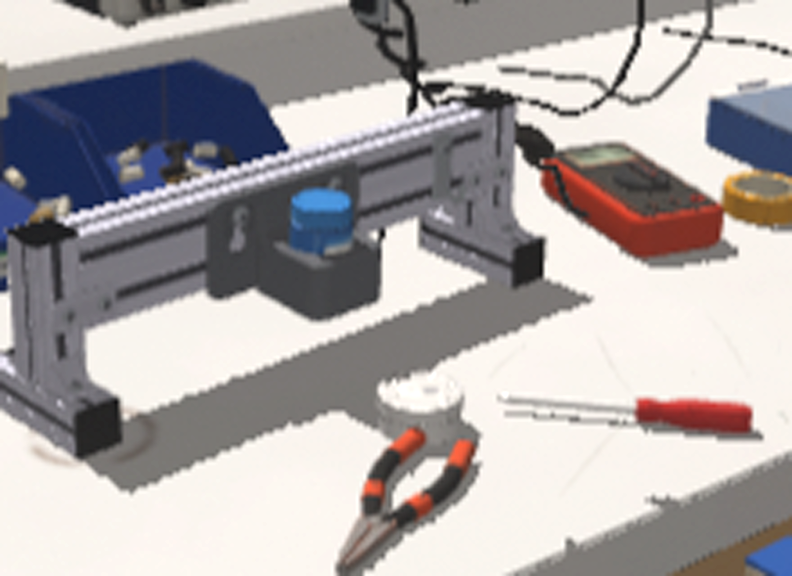

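The holder hangs flat on the bar with the jar upright in its pocket (around crop pixel 320,225). The pliers, tin and screwdriver look undisturbed, and the gripper is clear of everything.

```bash
python3 -c "
from station import bot
print(bot.hand_in())"
```

```text
the job is handed in; nothing more can be done
None
```

I hung the holder home on both screws, stood the jar upright in its pocket, and handed the job in at about 28 s; the hand-in returned no verdict, but the last picture shows both in place and the pliers, tin and screwdriver look undisturbed.

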